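# Load the candle carriage and run it out to the display end

## Robot

A 6-joint arm with a two-finger parallel gripper is mounted at the origin on a cart in front of the work surface, level with it; the furniture and walls round the work are solid. World frame = base frame: x ahead of the robot, y to its left, z up, the work surface at z = 0. Lengths are in m, angles in rad, forces in N, time in s.
With the tool pointing down it reaches from about 0.325 to 0.9 m from the base axis. Payload 6.1 kg.
Tool frame: the origin (TCP) lies midway between the tips of the shut fingers; the grasp point (between the pads) lies 19 mm behind it; z points along the fingers, y is the line along which they close (so a half turn about z gives the same grasp; the last joint's range is limited). The gripper opens to 85 mm and grips with 20 to 120 N. Pads are 22 mm wide; open, the fingers measure 114 mm over their backs; the gripper's body (76 mm by 85 mm) begins 54 mm behind the grasp point. The pads swing forward as they close: fully open they stand 13 mm farther back than shut.
Start: joints at [-1.363, 0.22, 1.526, -0, 1.395, -0.126], TCP at [0.205, -0.59, 0.231] pointing down, gripper open.
Joint ranges: [-2.98, 2.98], [-0.91, 2.08], [0.09, 2.57], [-1.24, 4.39], [0.2, 2.65], [-2.68, 2.68]. Speed limits (rad/s): [2.57, 2.57, 3.01, 3.14, 3.14, 3.14].

## Interface

Orientations are given as [roll, pitch, yaw] about the fixed x, y, z axes, in that order (R = Rz(yaw) Ry(pitch) Rx(roll)).
In Python, from plant import movep, move_l, set_joints, gripper_to, hold, inverse_kinematics, observe, get_image, get_calibration, Unreachable, job_done gives the robot as it stands. Calls block until the motion is done:
- movep(position, orientation): joint-space move of the TCP to a pose.
- move_l(position, feed=0.15, rotation=None, max_force=None): straight line of the TCP; rotation=None keeps the orientation; feed is the mean speed in m/s. With max_force (N) it stops when the force on the tool has changed by that much, and returns True; else False.
- set_joints(angles): joint-space move.
- gripper_to(opening, f_grip=None): finger opening in m; f_grip is the grip in N (None keeps the last); returns when the fingers have stopped.
- hold(seconds).
- inverse_kinematics(position, orientation): joint angles nearest the present ones, or None.
- observe(): the state.
- get_image(name): name is "side" or "top" or "wrist"; returns (picture, depth): 480x640x3 uint8, red, green, blue; 480x640 float32, m along the optical axis (not along the pixel's ray), 0 where there is no reading.
- get_calibration(name): a dict with "intrinsics" (3x3 intrinsics, pixels), "world_from_camera" (4x4, takes a point from camera to world coordinates). Camera axes: x right, y down, z forward; pixel columns grow to the right and rows downward; lengths in m; the calibration is good to about 2 mm. A picture is of the moment at which its call begins: read the wrist's pose just before it. get_calibration takes no time and is no camera call; for the wrist camera it gives the pose at the moment of the call.
A pose or a line that the arm cannot do raises Unreachable and nothing moves.
- job_done(): hands the job in; it is judged then, once.
The state is a dict: "time_s": time; "q": joint angles; "joint_velocities": joint speeds; "joint_torque": joint torques, N m; "eef_pos": TCP position; "tcp_rot": TCP orientation; "ft_force": force on the tool from outside, world axes, zero at the start; "torque": the same for the moment, N m; "opening": finger opening in m; "grasp_force": force on a finger pad.
Only numpy, scipy, OpenCV 4.12 (cv2) and the standard library are available. Lean on these libraries where they do the work, as an engineer would, in place of code of your own. Each camera call takes 0.05 s, during which the arm holds its last target. There are 200 camera calls.

## Task

Draw the empty wooden carriage along its slide to the loading end on your left until it meets the end stop, then take every tall candle out of the two light wooden stock blocks and stand it in a well of its own, each let down until its foot rests on the bottom of the well and let go. When all are in, push the loaded carriage by its brass knob to the display end on your right until it meets that end stop, with all candles still standing in their wells; leave the tumbler and the counter bell where they are.

Things in the scene. Friction and masses are not known exactly. Their poses are not given: they have to be found in the camera images.
- carriage (a joint): position of the carriage along its slide, m: 0 = against the left (loading) end stop, 0.18 = against the right (display) end stop; it moves along the slide's own -y axis as the value grows. It takes about 3 N to move and stays where it is left.
- slide: the fixed slide: two steel rods 470 mm long between two dark timber end stops 62 mm high; origin on the table under its middle, y along the rods towards the loading end (robot's left), x square to them, away from the robot; turned up to 0.15 rad on the table. The carriage's middle is at slide y = 0.09 - joint value.
- carriage_knob (a point): centre of the upright brass knob that stands on a flat bar 142 mm in front of (slide -x of) the row of wells, in the middle of the carriage: round, 24 mm in diameter, graspable part 27 mm high, 80 mm above the table; its top is at 100 mm. It is fixed to the carriage and moves with it.
- block_left: loose light-wood stock block on the left, 170 x 100 x 50 mm, 1 kg, with two round pockets 40 mm wide and 40 mm deep at 42 mm either way along its own x axis, in which candles stand at first (foot 10 mm above the table); origin at the centre of its underside, x along its length, z up; it may end anywhere
- block_right: a second, equal stock block on the right
- tumbler: ribbed clear tumbler, 70 mm wide, 97 mm high, standing loose; origin at the centre of its underside; leave alone
- bell: counter bell, 71 mm wide, 62 mm high, loose; origin at the centre of its underside; leave alone
- well0 (a point): centre of the mouth of well 0, in the top face of the carriage block (92 mm above the table): a round blind hole 41 mm wide and 62 mm deep with a 3 mm chamfer; the four wells stand in a row 70 mm apart along the slide, 0 nearest the loading end. A seated candle's centre is 45 mm above this point. The block is 84 x 270 x 70 mm, its underside 22 mm above the table.
- well1 (a point): centre of the mouth of well 1, in the top face of the carriage block (92 mm above the table): a round blind hole 41 mm wide and 62 mm deep with a 3 mm chamfer; the four wells stand in a row 70 mm apart along the slide, 0 nearest the loading end. A seated candle's centre is 45 mm above this point. The block is 84 x 270 x 70 mm, its underside 22 mm above the table.
- well2 (a point): centre of the mouth of well 2, in the top face of the carriage block (92 mm above the table): a round blind hole 41 mm wide and 62 mm deep with a 3 mm chamfer; the four wells stand in a row 70 mm apart along the slide, 0 nearest the loading end. A seated candle's centre is 45 mm above this point. The block is 84 x 270 x 70 mm, its underside 22 mm above the table.
- well3 (a point): centre of the mouth of well 3, in the top face of the carriage block (92 mm above the table): a round blind hole 41 mm wide and 62 mm deep with a 3 mm chamfer; the four wells stand in a row 70 mm apart along the slide, 0 nearest the loading end. A seated candle's centre is 45 mm above this point. The block is 84 x 270 x 70 mm, its underside 22 mm above the table.
- candle0_mid (a point): centre, half-way up, of a loose tall candle: a straight rod 36 mm in diameter, 215 mm long without the 13 mm wick, 0.19 kg, standing upright at first in a pocket of a stock block (centre 107 mm above its foot); z along the candle, up at the start. It may be absent.
- candle1_mid (a point): centre, half-way up, of a loose tall candle: a straight rod 36 mm in diameter, 215 mm long without the 13 mm wick, 0.19 kg, standing upright at first in a pocket of a stock block (centre 107 mm above its foot); z along the candle, up at the start. It may be absent.
- candle2_mid (a point): centre, half-way up, of a loose tall candle: a straight rod 36 mm in diameter, 215 mm long without the 13 mm wick, 0.19 kg, standing upright at first in a pocket of a stock block (centre 107 mm above its foot); z along the candle, up at the start. It may be absent.
- candle3_mid (a point): centre, half-way up, of a loose tall candle: a straight rod 36 mm in diameter, 215 mm long without the 13 mm wick, 0.19 kg, standing upright at first in a pocket of a stock block (centre 107 mm above its foot); z along the candle, up at the start. It may be absent.
Mind the look-alikes: they are no part of the job. Leave any red or turquoise look-alike of the part that bears candle2_mid alone.

How it is judged:
By the outcome, as a careful person would: the job done as asked, in the order asked, and still so for the second after the job is handed in, with the robot touching nothing.
Of candle0, candle1, candle2, candle3 only 3 to 4 are there at a start; the rules pass over those that are not, and their reading is None.
At some moment in a run one of block_left, block_right may be knocked a few centimetres aside while the robot is not near it.
It also fails if it takes over 210 s, if anything falls off the work surface, if the arm or the gripper's body presses on something with over 40 N, if the wrist force passes 120 N, or if a joint passes its speed limit or range.

## Working session

There is one attempt and no reset: what is moved stays moved. The work goes in short steps, each a Python script; the robot and the scene stay as the last script left them, time stands still between calls to the robot, and variables do not carry over. Pictures are saved under pics/ and viewed, at most 14 in all, crops included, and the job is handed in when it is done.

```bash
mkdir -p pics; ls; python3 - <<'E'
from plant import *
import cv2,numpy as np
for n in ["top","side"]:
    im,d=get_image(n); c=get_calibration(n)
    cv2.imwrite(f"pics/{n}0.png",im[:,:,::-1]); np.save(f"pics/{n}0.npy",d)
    print(n,np.round(c["intrinsics"],1).tolist(),np.round(c["world_from_camera"],3).tolist())
print(observe())
E
```

```text
pics
top [[450.5, 0.0, 315.1], [0.0, 450.5, 237.2], [0.0, 0.0, 1.0]] [[-0.001, -0.995, 0.1, 0.328], [-1.0, 0.002, 0.004, -0.033], [-0.004, -0.1, -0.995, 1.377], [0.0, 0.0, 0.0, 1.0]]
side [[549.8, 0.0, 320.6], [0.0, 549.8, 237.8], [0.0, 0.0, 1.0]] [[-0.999, -0.015, -0.035, 0.514], [0.027, 0.362, -0.932, 1.48], [0.027, -0.932, -0.362, 0.69], [0.0, 0.0, 0.0, 1.0]]
{'time_s': 0.1, 'q': array([-1.36311267e+00,  2.21159813e-01,  1.52748354e+00, -1.64245594e-06,
        1.39473028e+00, -1.26113795e-01]), 'joint_velocities': array([-0.00048037, -0.00197048, -0.00272559, -0.00032282, -0.00049068,
        0.00035605]), 'joint_torque': array([ 1.09658638e-03, -4.98242033e+01, -3.90545511e+01, -2.49987943e-04,
        5.61473222e-03,  2.44586568e-05]), 'eef_pos': array([ 0.20464455, -0.58996662,  0.23030785]), 'tcp_rot': array([-3.13982562e+00, -2.22407107e-04,  3.33797545e-01]), 'ft_force': array([ 0.17601544,  0.53645718, -0.9165036 ]), 'torque': array([-0.06229311,  0.02588689,  0.0104743 ]), 'grasp_force': 0.0, 'opening': 0.08529974799648832}
```

View pics/top0.png

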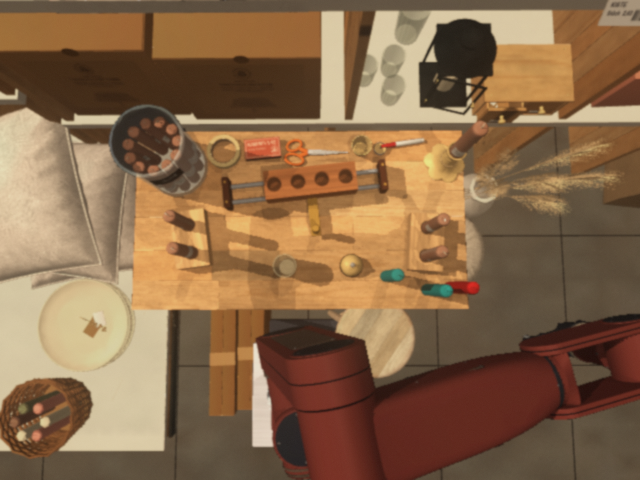

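View pics/side0.png

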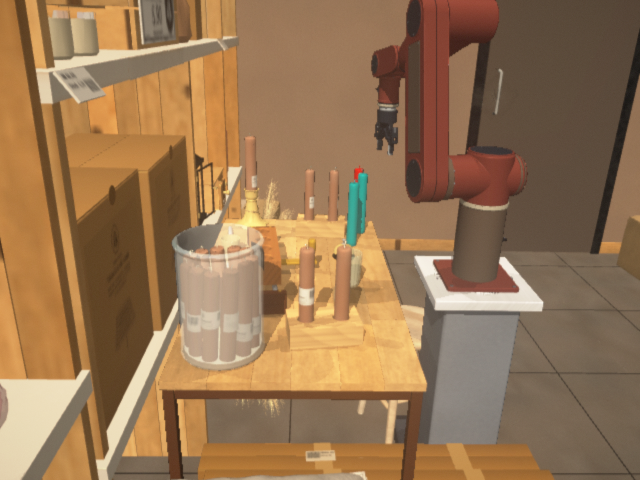

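The top view shows four brown candles. Two stand in the left block, with tops at about (175,217) and (178,250). Two stand in the right block, at about (438,222) and (432,254). The turquoise and red look-alikes are at (392,275), (437,290) and (468,287). The candlestick candle (475,135) and the bucket candles (150,145) are not in the blocks. The carriage wells lie along row 180 and the knob is at (314,220). The side view confirms two brown candles in each block.

```bash
cat > h.py <<'E'
from plant import *
import cv2,numpy as np
def cloud(d,c):
    K=c["intrinsics"];T=c["world_from_camera"];v,u=np.mgrid[:480,:640]
    p=np.stack([(u-K[0,2])/K[0,0]*d,(v-K[1,2])/K[1,1]*d,d],-1)
    return p@T[:3,:3].T+T[:3,3]
def ray(px,z,c):
    K=c["intrinsics"];T=c["world_from_camera"]
    r=T[:3,:3]@np.linalg.solve(K,[px[0],px[1],1.]);return T[:3,3]+r*(z-T[2,3])/r[2]
E
python3 - <<'E'
from h import *
c=get_calibration("top");d=np.load("pics/top0.npy");im=cv2.imread("pics/top0.png");P=cloud(d,c)
roi=np.zeros((480,640),bool);roi[125:312,130:500]=1
def comps(m,lab,amin=12):
    n,l,s,ce=cv2.connectedComponentsWithStats((m&roi).astype(np.uint8))
    for i in range(1,n):
        if s[i,4]>=amin:
            q=P[l==i];print(lab,s[i,4],np.round(ce[i]),"med",np.round(np.median(q,0),3),"min",np.round(q.min(0),3),"max",np.round(q.max(0),3))
z=P[...,2]
comps((z>.215)&(z<.32)&(d>0),"high")
comps((z>.085)&(z<.11)&(d>0),"z85-110")
comps((z>.055)&(z<.07)&(d>0),"z55-70",20)
comps((z>.045)&(z<.054)&(d>0),"block",60)
g=cv2.cvtColor(im,cv2.COLOR_BGR2GRAY)
w=np.zeros_like(roi);w[160:200,262:360]=1
n,l,s,ce=cv2.connectedComponentsWithStats(((g<65)&w).astype(np.uint8))
for i in range(1,n):
    if s[i,4]>20: print("well",s[i],ce[i],np.round(ray(ce[i],.092,c),4))
crop=cv2.resize(im[120:320,120:500],None,fx=2.1,fy=2.1,interpolation=2);cv2.imwrite("pics/crop.png",crop)
E
```

```text
high 22 [145. 126.] med [0.742 0.423 0.217] min [0.737 0.413 0.215] max [0.746 0.433 0.222]
high 29 [160. 126.] med [0.741 0.382 0.22 ] min [0.737 0.37  0.215] max [0.746 0.395 0.224]
high 1304 [164. 160.] med [0.635 0.352 0.229] min [0.59  0.302 0.215] max [0.746 0.459 0.274]
high 320 [470. 138.] med [ 0.685 -0.416  0.275] min [ 0.678 -0.447  0.216] max [ 0.708 -0.409  0.32 ]
high 88 [134. 132.] med [0.726 0.45  0.218] min [0.712 0.436 0.215] max [0.743 0.463 0.227]
high 27 [132. 144.] med [0.694 0.456 0.217] min [0.685 0.448 0.215] max [0.704 0.461 0.222]
high 138 [170. 216.] med [0.5   0.346 0.225] min [0.484 0.331 0.217] max [0.516 0.363 0.24 ]
high 138 [444. 219.] med [ 0.49  -0.36   0.225] min [ 0.475 -0.378  0.216] max [ 0.507 -0.344  0.237]
high 142 [173. 248.] med [0.417 0.335 0.225] min [0.401 0.32  0.216] max [0.433 0.353 0.239]
high 138 [442. 252.] med [ 0.405 -0.354  0.225] min [ 0.39  -0.371  0.216] max [ 0.423 -0.338  0.242]
high 64 [399. 275.] med [ 0.347 -0.243  0.217] min [ 0.332 -0.257  0.215] max [ 0.362 -0.229  0.229]
high 69 [474. 287.] med [ 0.316 -0.434  0.217
[... 2041 characters left out ...]
 0.069]
z55-70 202 [226. 192.] med [0.595 0.236 0.061] min [0.549 0.223 0.055] max [0.641 0.249 0.069]
block 1234 [193. 240.] med [0.457 0.329 0.05 ] min [0.368 0.282 0.045] max [0.547 0.397 0.054]
block 1222 [424. 243.] med [ 0.447 -0.345  0.05 ] min [ 0.361 -0.411  0.045] max [ 0.536 -0.304  0.054]
well [341 171  10   7  36] [346.         172.94444444] [ 0.645  -0.1188  0.092 ]
well [316 173  12   7  43] [321.62790698 175.44186047] [ 0.6377 -0.048   0.092 ]
well [292 175  12   8  48] [296.9375     178.04166667] [0.6302 0.0238 0.092 ]
well [268 178  12  10  63] [272.93650794 181.61904762] [0.6198 0.0935 0.092 ]
well [277 191  79   9 148] [316.56081081 195.53378378] [ 0.5785 -0.0331  0.092 ]
```

View pics/crop.png

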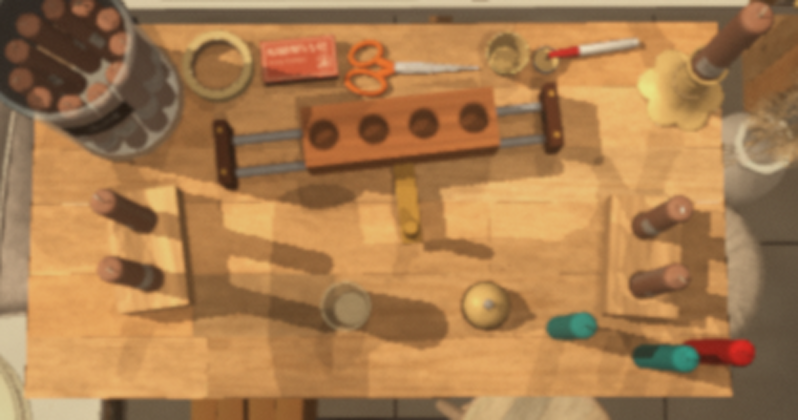

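The crop shows the wells at crop px (324,134), (374,128), (423,122) and (473,117), the brass knob at (409,228), and the four brown block candles. The turquoise and red candles at (572,326), (665,357) and (735,352) stand outside the blocks and stay. Next I grip the knob and draw the carriage left.

```bash
cat >> h.py <<'E'
th=np.arctan2(.053,.469);YS=np.array([-np.sin(th),np.cos(th),0]);XS=np.array([np.cos(th),np.sin(th),0])
def rpy(yaw): return [np.pi,0,yaw]
def snap(name,fn=None):
    c=get_calibration(name);im,d=get_image(name)
    if fn: cv2.imwrite("pics/"+fn,im[:,:,::-1])
    return im,d,c
E
python3 - <<'E'
from h import *
k=np.array([.482,-.030,0])
movep([.30,-.50,.42],rpy(.33)); movep(k+[0,0,.40],rpy(th))
snap("wrist","w1.png")
gripper_to(.06)
move_l(k+[0,0,.068],feed=.2,max_force=10)
print(observe()["eef_pos"],observe()["time_s"])
gripper_to(.0,f_grip=40); print(observe()["opening"],observe()["ft_force"])
p=observe()["eef_pos"]
print(move_l(p+.13*YS,feed=.06,max_force=15)); hold(.2)
q=observe();print((q["eef_pos"]-p)@YS,q["ft_force"],q["opening"],q["time_s"])
E
```

```text
[ 0.48286198 -0.03018443  0.06900767] 5.0833
0.02280660419362868 [-1.86158056  0.23221064  6.02520724]
True
0.10698158502569247 [-0.28752384 -1.16671525  2.35377493] 0.022445349412918758 7.3083
```

View pics/w1.png

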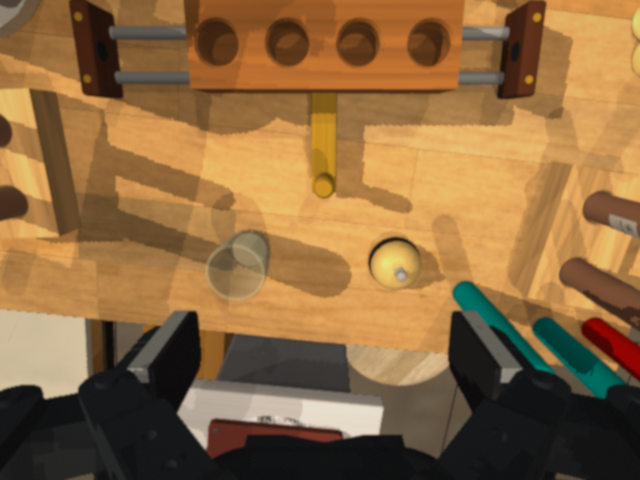

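The wrist view (taken before the pull) shows all four wells near row 42, at columns 217 to 430, with the knob at (323,186). The carriage travelled 107 mm and met the stop. Now I release it, measure the wells from the wrist depth, and look at the left block.

```bash
cat >> h.py <<'E'
def wells(z0=.0885):
    im,d,c=snap("wrist");P=cloud(d,c)
    s=np.array([.6215,.0015,0]); u=(P-s)@XS; v=(P-s)@YS
    m=(np.abs(u)<.034)&(np.abs(v-.09)<.14)&(P[...,2]<z0)&(d>0)
    n,l,st,ce=cv2.connectedComponentsWithStats(m.astype(np.uint8)); out=[]
    for i in range(1,n):
        if st[i,4]>150:
            ct=cv2.findContours((l==i).astype(np.uint8),0,1)[0][0]; e=cv2.fitEllipse(ct)
            out.append(np.r_[ray(e[0],.092,c),ray(ce[i],.092,c)[:2],st[i,4]])
    return sorted(out,key=lambda a:-a[1])
def tops(lo=.205,hi=.2285,im=None):
    """candle tops seen by wrist: circles on plane z~.225"""
    im,d,c=snap("wrist",im);P=cloud(d,c);z=P[...,2]
    m=(z>.219)&(z<.229)&(d>0)
    n,l,st,ce=cv2.connectedComponentsWithStats(m.astype(np.uint8)); out=[]
    for i in range(1,n):
        if st[i,4]>150:
            ct=cv2.findContours((l==i).astype(np.uint8),0,1)[0][0];(x,y),r=cv2.minEnclosingCircle(ct)
            w=np.array([ray(p,.225,c)[:2] for p in ct[:,0].astype(float)])
            (wx,wy),wr=cv2.minEnclosingCircle(w.astype(np.float32))
            out.append([wx,wy,wr,x,y,*im[int(y),int(x)]])
    return out
E
python3 - <<'E'
from h import *
gripper_to(.06); p=observe()["eef_pos"]
move_l([p[0],p[1],.30],feed=.25)
move_l(p*[1,1,0]+.02*XS+[0,0,.34],feed=.2)
for w in wells(): print(np.round(w,4))
snap("wrist","w2.png")
print(get_calibration("wrist")["world_from_camera"][:3,3],observe()["eef_pos"])
A=np.array([.46,.34,0])
movep(A-.08*XS+[0,0,.42],rpy(th))
for t in tops(im="w3.png"): print(np.round(t,4))
print(get_calibration("wrist")["world_from_camera"][:3,3],observe()["eef_pos"],observe()["time_s"])
E
```

```text
[6.032e-01 1.975e-01 9.200e-02 6.032e-01 1.975e-01 1.857e+03]
[6.107e-01 1.283e-01 9.200e-02 6.107e-01 1.283e-01 1.864e+03]
[6.183e-01 5.920e-02 9.200e-02 6.184e-01 5.920e-02 1.862e+03]
[ 6.260e-01 -9.800e-03  9.200e-02  6.260e-01 -9.800e-03  1.843e+03]
[0.55885414 0.08780853 0.48173595] [0.4900125  0.07807946 0.33789781]
[5.020e-01 3.459e-01 1.700e-02 3.240e+02 4.850e+01 1.170e+02 8.600e+01
 6.300e+01]
[4.159000e-01 3.334000e-01 1.690000e-02 3.270493e+02 1.670916e+02
 1.610000e+02 1.150000e+02 8.300000e+01]
[0.44979458 0.33926525 0.56304381] [0.38102109 0.33000272 0.41911997] 10.4667
```

View pics/w3.png

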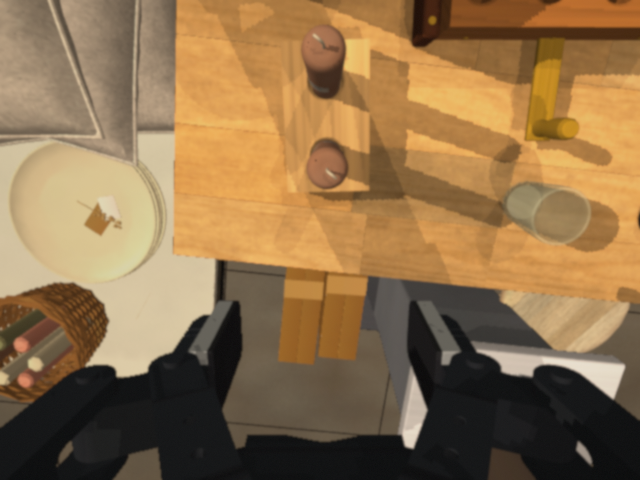

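View pics/w2.png

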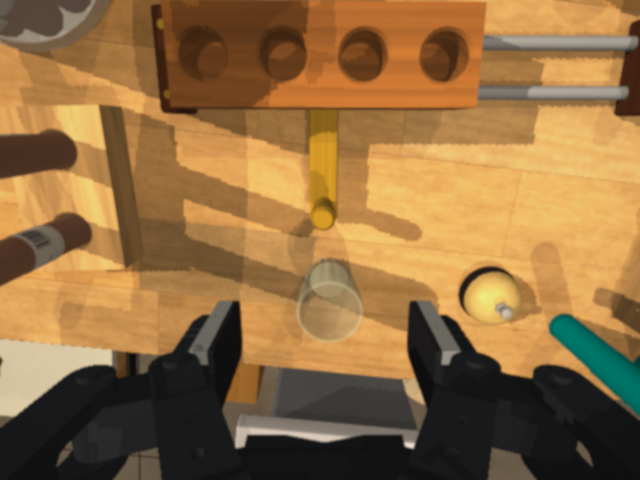

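The left block's candle tops are at (324,48) and (327,167). In w2 the wells are clear and the carriage is against the left stop. I measured the wells at mean (0.6146, 0.0938) with a slide angle of 0.110 rad. First transfer next.

```bash
cat >> h.py <<'E'
th=.110;YS=np.array([-np.sin(th),np.cos(th),0]);XS=np.array([np.cos(th),np.sin(th),0]);PSI=th+np.pi/2
WC=np.array([.61455,.0938,0]); W=[WC+YS*(.105-.07*i) for i in range(4)]
def pick(exp):
    exp=np.r_[exp,0]
    movep(exp-.07*YS+[0,0,.37],rpy(PSI))
    t=min(tops(),key=lambda a:np.hypot(a[0]-exp[0],a[1]-exp[1])); print("top",np.round(t,4))
    g=np.array([t[0],t[1],0]); assert np.linalg.norm(g-exp)<.06 and .014<t[2]<.021
    gripper_to(.06); move_l(g+[0,0,.28],feed=.25)
    print("hit",move_l(g+[0,0,.179],feed=.1,max_force=10)); gripper_to(0,f_grip=40)
    s=observe();print("grip",s["opening"],s["eef_pos"],s["ft_force"])
    assert s["opening"]>.03
    move_l(g+[0,0,.31],feed=.15); return g
def place(i):
    w=W[i]
    move_l(w-.12*XS+[0,0,.31],feed=.2); move_l(w+[0,0,.31],feed=.15)
    print("place",i,"t",observe()["time_s"],"open",observe()["opening"])
    move_l(w+[0,0,.27],feed=.1); hold(.2)
    h=move_l(w+[0,0,.195],feed=.04,max_force=8); s=observe();print("hit",h,s["eef_pos"],s["ft_force"]); return s["eef_pos"][2]
def release():
    gripper_to(.06); p=observe()["eef_pos"]; move_l([p[0],p[1],.31],feed=.2); move_l(np.r_[p[:2],.31]-.12*XS,feed=.25)
E
python3 - <<'E'
from h import *
pick([.502,.346])
z=place(0)
snap("wrist","p0.png")
if z<.203: release(); print("ok",observe()["time_s"])
E
```

```text
top [5.027000e-01 3.428000e-01 1.680000e-02 3.251473e+02 1.297906e+02
 1.830000e+02 1.320000e+02 9.500000e+01]
hit False
grip 0.035018479271825505 [0.50223529 0.34305275 0.18003748] [-3.36005969  0.65366195  4.80091279]
place 0 t 17.3167 open 0.03439409081442595
hit True [0.60338217 0.19820746 0.26116271] [-1.24866149 -0.08247969  3.93494107]
```

```bash
python3 - <<'E'
from h import *
a,_,_=snap("side");b=cv2.imread("pics/p0.png")
cv2.imwrite("pics/c1.png",np.hstack([cv2.resize(a[180:340,180:340,::-1],(480,480),interpolation=2),b[:480,160:480]]))
E
```

```text
(no output)
```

View pics/c1.png

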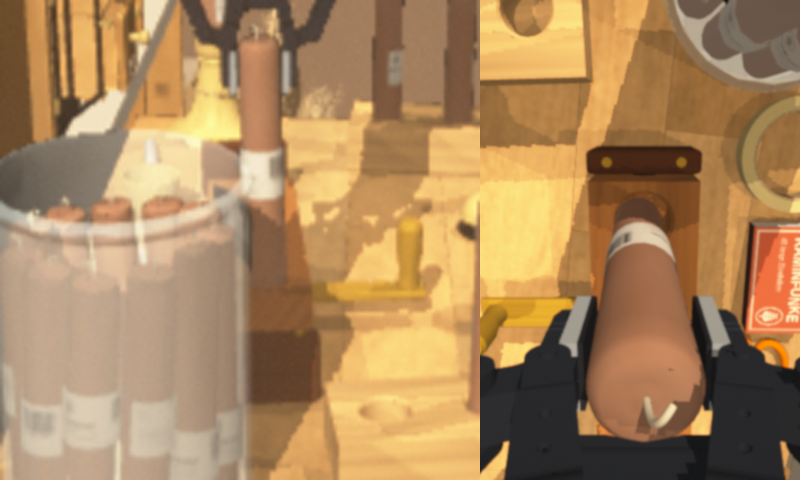

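The held candle's foot sits at the left of the well mouth (about (637,205) in the right panel, with the rim extending to about x=700). It is caught on the chamfer and the hole is further towards +x. I'll enlarge the area to measure the offset.

```bash
python3 - <<'E'
from h import *
b=cv2.imread("pics/p0.png")[170:270,260:400]
cv2.imwrite("pics/c2.png",cv2.resize(b,(770,550),interpolation=2))
print(get_calibration("wrist")["intrinsics"].tolist())
s=observe();print(s["eef_pos"],s["tcp_rot"],s["ft_force"])
E
```

```text
[[419.0182629391314, 0.0, 324.22510323866817], [0.0, 419.0182629391314, 242.9751522139498], [0.0, 0.0, 1.0]]
[0.60336815 0.19820076 0.26112343] [ 3.14050768e+00 -5.08943044e-05  1.68074546e+00] [-1.47730087 -0.31781801  4.92276567]
```

View pics/c2.png

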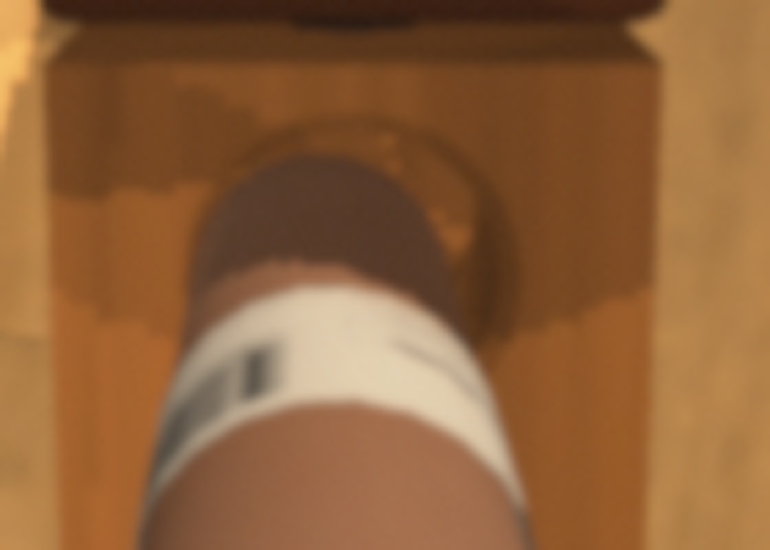

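Enlarged, the rim spans x≈205–520 (centre ~357) and the candle foot 192–460 (centre ~325). The foot must move about 4 mm along +slide x and about 1 mm along −y.

```bash
python3 - <<'E'
from h import *
import h
h.W[0]=W[0]+.004*XS-.001*YS
w=h.W[0]; p=observe()["eef_pos"]
move_l([p[0],p[1],.272],feed=.1); move_l(w+[0,0,.272],feed=.05); hold(.2)
print(move_l(w+[0,0,.195],feed=.04,max_force=8)); s=observe();print(s["eef_pos"],s["ft_force"])
if s["eef_pos"][2]<.204: release(); print("ok",observe()["time_s"])
snap("wrist","p1.png")
E
```

```text
True
[0.60707311 0.1976182  0.19999982] [-0.23341079 -0.15924526  4.91660187]
ok 22.825
```

Well 0 is seated at exactly the expected height. I'll apply the offset to the rest and do the next candle.

```bash
echo 'W=[w+.004*XS-.001*YS for w in W]' >> h.py; python3 - <<'E'
from h import *
pick([.416,.334])
z=place(1)
snap("wrist","p2.png")
if z<.204: release(); print("ok",observe()["time_s"])
snap("side","s2.png")
E
```

```text
top [4.130000e-01 3.323000e-01 1.690000e-02 3.194402e+02 1.277447e+02
 1.960000e+02 1.530000e+02 1.140000e+02]
hit False
grip 0.034342462184617305 [0.41351008 0.3326146  0.17993148] [-0.3860541  -0.0924182   4.72711434]
place 1 t 29.075 open 0.03422935301129263
hit True [0.61500285 0.12813906 0.26174496] [-1.08784714 -0.93727019  4.1849072 ]
```

```bash
python3 - <<'E'
import cv2
b=cv2.imread("pics/p2.png")[170:270,260:400]
cv2.imwrite("pics/c3.png",cv2.resize(b,(770,550),interpolation=2))
E
```

```text
(no output)
```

View pics/c3.png

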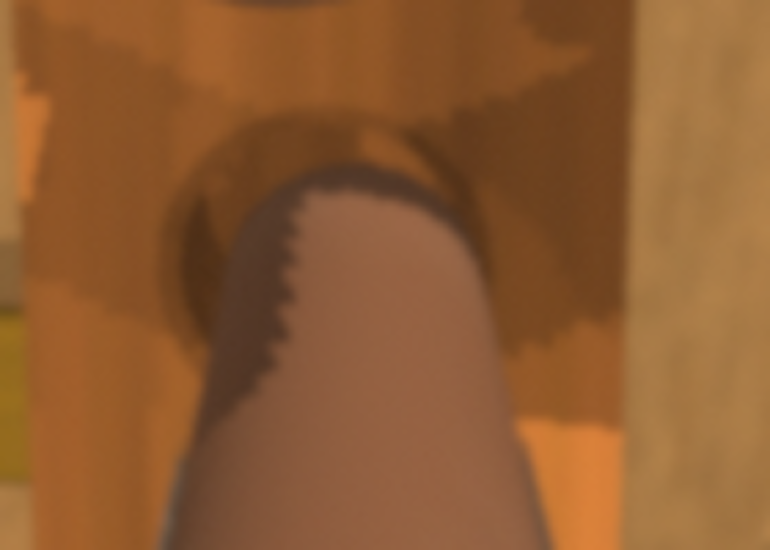

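Here the rim spans 163–492 (centre ~327) and the foot 230–480 (centre ~356, top about 2 mm low). The foot is about 4 mm too far in +x, so I'll shift −4 mm x and +2 mm y.

```bash
cat >> h.py <<'E'
W=[w-.002*XS+.001*YS for w in W]
def fix(dx,dy):
    p=observe()["eef_pos"]; w=p*[1,1,0]+dx*XS+dy*YS
    move_l([p[0],p[1],.272],feed=.1); move_l(w+[0,0,.272],feed=.05); hold(.2)
    print(move_l(w+[0,0,.195],feed=.04,max_force=8)); s=observe();print(s["eef_pos"],s["ft_force"])
    snap("wrist","fix.png")
    if s["eef_pos"][2]<.204: release(); print("ok",observe()["time_s"]); return True
E
python3 - <<'E'
from h import *
if fix(-.004,.002):
    p=observe()["eef_pos"]; move_l([p[0],p[1],.40],feed=.25)
    pick([.490,-.360])
    z=place(3)
    im,_,_=snap("wrist","p3.png"); cv2.imwrite("pics/c4.png",cv2.resize(im[170:270,260:400,::-1],(770,550),interpolation=2))
    if z<.204: release(); print("ok",observe()["time_s"])
E
```

```text
True
[0.61075954 0.12962773 0.19993126] [-1.63553225 -0.60781675  4.02848645]
ok 34.6083
top [ 4.914e-01 -3.592e-01  1.680e-02  3.255e+02  1.255e+02  1.950e+02
  1.640e+02  1.260e+02]
hit False
grip 0.03466652187990739 [ 0.49185694 -0.35974428  0.18002103] [ 0.04203664 -0.96026555  4.02652787]
place 3 t 43.275 open 0.034186375610735
hit True [ 0.62808608 -0.01033227  0.2000102 ] [-0.47812009 -0.3433182   5.24757644]
ok 47.3583
```

Well 1 and well 3 are seated. The last candle goes to well 2.

```bash
python3 - <<'E'
from h import *
p=observe()["eef_pos"]; move_l([p[0],p[1],.40],feed=.25)
pick([.405,-.354])
z=place(2)
im,_,_=snap("wrist","p4.png"); cv2.imwrite("pics/c5.png",cv2.resize(im[170:270,260:400,::-1],(770,550),interpolation=2))
if z<.204: release(); print("ok",observe()["time_s"])
E
```

```text
top [ 4.076000e-01 -3.528000e-01  1.680000e-02  3.279104e+02  1.250838e+02
  2.130000e+02  1.780000e+02  1.380000e+02]
hit False
grip 0.03416133342766236 [ 0.4079492  -0.35332094  0.17995043] [-0.74375874 -0.16298729  3.88534102]
place 2 t 55.9417 open 0.03430632308741248
hit True [0.62038801 0.05924546 0.1999498 ] [0.25330439 1.20396867 4.5978247 ]
ok 60.025
```

```bash
python3 - <<'E'
from h import *
im,_,_=snap("top"); cv2.imwrite("pics/c6.png",cv2.resize(im[120:320,120:500,::-1],None,fx=2.1,fy=2.1,interpolation=2))
k=np.array([.4829,-.0302,0])+.107*YS
p=observe()["eef_pos"]; move_l([p[0],p[1],.36],feed=.25)
movep(k-.03*XS+[0,0,.33],rpy(th-np.pi))
print(observe()["q"])
im,d,c=snap("wrist","k.png")
E
```

```text
[-1.30692501e-02 -2.64683756e-01  1.82213075e+00 -5.82755558e-05
  1.58525645e+00 -1.69281390e+00]
```

View pics/c6.png

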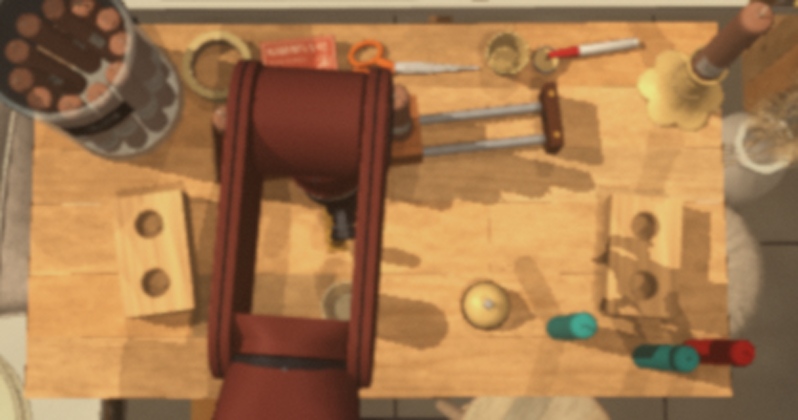

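Both blocks are empty, with pockets visible at (149,223), (155,283), (643,225) and (643,285). The carriage is at the left stop, and the bell, tumbler and look-alikes are untouched. The arm hides most of the seated candles. Now I push the carriage by its knob.

```bash
python3 - <<'E'
from h import *
k=np.array([.4829,-.0302,0])+.107*YS
print(observe()["eef_pos"])
gripper_to(.06); move_l(k+[0,0,.20],feed=.2)
print(move_l(k+[0,0,.068],feed=.1,max_force=10)); gripper_to(0,f_grip=40)
p=observe()["eef_pos"];print(observe()["opening"],p)
print(move_l(p-.20*YS,feed=.05,max_force=15)); hold(.3)
s=observe();print((s["eef_pos"]-p)@YS,s["ft_force"],s["opening"],s["time_s"])
E
```

```text
[0.441381   0.07281138 0.32958071]
False
0.022690499725514304 [0.47142248 0.07621245 0.06854121]
True
-0.17978748870816794 [0.73562717 0.30385712 3.58817225] 0.022516287390337165 68.1833
```

```bash
python3 - <<'E'
from h import *
gripper_to(.06); p=observe()["eef_pos"]
move_l([p[0],p[1],.33],feed=.15); move_l([.38,p[1],.36],feed=.2)
movep([.25,-.45,.42],rpy(.3)); hold(.3)
a,d,c=snap("top"); b,_,_=snap("side"); P=cloud(d,c); z=P[...,2]
n,l,s,ce=cv2.connectedComponentsWithStats(((z>.235)&(z<.255)&(d>0)&(P[...,0]>.55)&(P[...,0]<.69)&(abs(P[...,1])<.28)).astype(np.uint8))
for i in range(1,n):
    if s[i,4]>20: print(np.round(np.median(P[l==i],0),3))
m=(z>.055)&(z<.07)&(d>0)
for y0 in (-.245,.225): 
    q=P[m&(abs(P[...,1]-y0)<.03)&(P[...,0]>.54)&(P[...,0]<.7)]; print("stop",np.round(q.mean(0),3))
cv2.imwrite("pics/f.png",np.hstack([cv2.resize(a[120:320,180:420,::-1],(480,400),interpolation=2),cv2.resize(b[130:330,170:330,::-1],(320,400),interpolation=2)]))
E
```

```text
[ 0.644 -0.191  0.244]
[ 0.636 -0.122  0.245]
[ 0.626 -0.052  0.244]
[0.618 0.017 0.244]
stop [ 0.64  -0.235  0.062]
stop [0.595 0.236 0.061]
```

View pics/f.png

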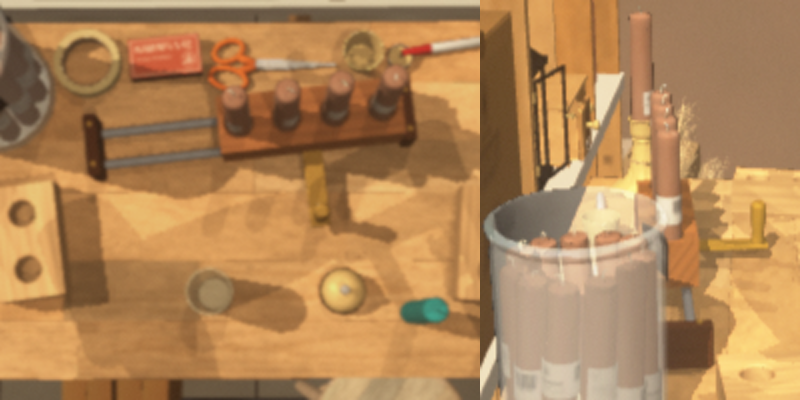

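All four candles stand in their wells, with tops at (235,97), (287,90), (340,83) and (394,76) and all at 0.244 m, the seated height. The carriage is against the right stop at (408,115), and the tumbler and bell are in place.

```bash
python3 -c "
from plant import *
print(job_done())"
```

```text
the job is handed in; nothing more can be done
None
```

The job is handed in: all four candles stand seated in their own wells, the carriage is against the display-end stop, and the tumbler and bell were left where they were.

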